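# Set the ball of a rolling-ball tack tester behind its release catch

## Robot

A 6-joint arm with a two-finger parallel gripper is mounted at the origin on a cart in front of the work surface, level with it; the furniture and walls round the work are solid. World frame = base frame: x ahead of the robot, y to its left, z up, the work surface at z = 0. Lengths are in m, angles in rad, forces in N, time in s.
With the tool pointing down it reaches from about 0.325 to 1 m from the base axis. Payload 5.1 kg.
Tool frame: the origin (TCP) lies midway between the tips of the shut fingers; the grasp point (between the pads) lies robot.hold_point_z behind it (robot.hold_point_z is the distance from the TCP to the grasp point, in m); x points along the fingers, z is the direction in which the jaws open and shut, and the axes are right-handed (so a half turn about x gives the same grasp; the last joint's range is limited). The gripper opens to 85 mm and grips with 20 to 120 N. Pads are 22 mm wide; open, the fingers measure 114 mm over their backs; the gripper's body (76 mm by 85 mm) begins 54 mm behind the grasp point. The pads swing forward as they close: fully open they stand 13 mm farther back than shut.
Start: joints at [1.251, 0.124, 1.65, -0, 1.367, -0.083], TCP at [0.153, 0.632, 0.231] pointing down, gripper open.
Joint ranges: [-2.61, 2.61], [-1.02, 2.33], [0.03, 2.71], [-1.35, 4.49], [0.32, 2.68], [-2.91, 2.91]. Speed limits (rad/s): [2.57, 2.57, 3.14, 3.14, 3.14, 3.14].

## Interface

Orientations are given as a unit quaternion [x, y, z, w].
In Python, from bench import robot gives the robot as it stands. Calls block until the motion is done:
- robot.move_to(position, orientation): joint-space move of the TCP to a pose.
- robot.move_straight(position, attitude=None, speed=0.15, force_limit=None): straight line of the TCP; attitude=None keeps the orientation; speed is the mean speed in m/s. With force_limit (N) it stops when the force on the tool has changed by that much, and returns True; else False.
- robot.movej(angles): joint-space move.
- robot.set_gripper(opening, effort=None): finger opening in m; effort is the grip in N (None keeps the last); returns when the fingers have stopped.
- robot.sleep(seconds).
- robot.inverse_kinematics(position, orientation): joint angles nearest the present ones, or None.
- robot.capture(name): name is "side" or "top"; returns (picture, depth): 400x640x3 uint8, blue, green, red; 400x640 float32, m along the optical axis (not along the pixel's ray), 0 where there is no reading.
- robot.get_calibration(name): a dict with "mtx" (3x3 intrinsics, pixels), "dist_coeffs" ([k1, k2, p1, p2, k3] as OpenCV has them; the pictures are not rectified), "T" (4x4, takes a point from camera to world coordinates). Camera axes: x right, y down, z forward; pixel columns grow to the right and rows downward; lengths in m; the calibration is good to about 2 mm. A picture is of the moment at which its call begins. get_calibration takes no time and is no camera call.
A pose or a line that the arm cannot do raises robot.IKError and nothing moves.
- robot.sign_off(): hands the job in, once; it reports no verdict.
Readings, each from a call of its own:
- robot.read_time(): time.
- robot.read_q(): joint angles.
- robot.read_dq(): joint speeds.
- robot.read_effort(): joint torques, N m.
- robot.read_eef_pos(): TCP position.
- robot.read_tcp_rot(): TCP orientation.
- robot.read_contact_force(): force on the tool from outside, world axes, zero at the start.
- robot.read_wrist_torque(): the same for the moment, N m.
- robot.read_grip_width(): finger opening in m.
Only numpy, scipy, OpenCV 4.12 (cv2) and the standard library are available. Lean on these libraries where they do the work, as an engineer would, in place of code of your own. Each camera call takes 0.05 s, during which the arm holds its last target.

## Task

Make the rolling-ball tack tester ready for the next run: with the closed fingertips, gently push the steel ball from where it stopped on the level tape lane back to the ramp and up the sloped V trough, over the sprung catch, until the catch has snapped up behind it and the ball stays parked between catch and end stop. Only push the ball, never pinch it, press it hard or lift it out of the lane or trough; leave the tape roll, timer and scissors where they are, and finish with the hand clear.

Things in the scene. Friction and masses are not known exactly. Their poses are not given: they have to be found in the camera images.
- ball_center (a point): Centre of the polished steel ball, 30 mm across, 80 to 150 g. It starts at rest on the lane, centre 29 mm above the bench, 20 to 85 mm before the trough's foot (tester x -0.135 to -0.070). It rolls freely: left in the trough below the catch it rolls back down the lane to the buffer.
- tester: Tack tester, fixed: grey base 470 x 104 mm, top (lane floor) 14 mm above the bench. Origin: centre of underside, on the bench; x along lane and trough, uphill; z up. Lane on y = 0 from the buffer to the trough's foot (x = -0.05): cream tape on its floor between guide strips 28 mm apart, 5 mm high. Levelling screws at (+-0.220, +-0.041) stand 13 mm over the base.
- trough: V trough, fixed on the tester, rising at 15 degrees. Origin: bottom line of the V at its foot (tester -0.05, 0, 0.0117); x uphill along that line, z square to it, upward. The V's sides rise 30 degrees, to edges 16 mm either side and 8 mm above the line. A ball in it has its centre 17.3 mm over the line: x = 0.225 when parked behind the catch, 0.229 against the end stop.
- end_stop (a point): Centre of the face of the rubber-faced end stop at the top of the trough, at trough (0.244, 0, 0.0173); the stop plate is 32 mm wide and reaches 29 mm above the bottom line of the V.
- catch_tip (a point): Top of the catch, a 6 mm wide sprung steel nose in a slot of the trough, 8.5 mm over the V's bottom line at trough x = 0.212 when raised (lower than the ball's middle). A ball coming uphill touches it from ball x = 0.199 on and pushes it down; it stops a ball coming downhill. Its release lever, outside on the +y side, is only for letting the ball go.
- catch (a joint): Angle of the catch: 0 raised (a spring holds it there, well under 1 N at the nose), growing to 0.9 as it is pushed down; the passing ball turns it to about 0.6.
- tape_roll: Roll of tape lying flat, 100 mm across and 25 mm high, beside the lane; to be left alone. Origin: centre of the underside.
- timer: Small white bench timer, 62 x 66 x 21 mm, beside the trough; to be left alone. Origin: centre of the underside.
- scissors: Scissors lying flat, 87 x 199 x 9 mm, on the +y side of the tester; to be left alone. Origin: centre of the underside.
- buffer (a point): Centre of the face of the rubber buffer at the lane's low end, tester x = -0.204; the buffer is 50 mm wide and 18 mm high over the lane floor.

How it is judged:
By the outcome, as a careful person would: the job done as asked, in the order asked, and still so for the second after the job is handed in, with the robot touching nothing.
It also fails if it takes over 51 s, if anything falls off the work surface, if the arm or the gripper's body presses on something with over 40 N, if the wrist force passes 120 N, or if a joint passes its speed limit or range.

## Working session

There is one attempt and no reset: what is moved stays moved. The work goes in short steps, each a Python script; the robot and the scene stay as the last script left them, time stands still between calls to the robot, and variables do not carry over. Pictures are saved under pics/ and viewed, and the job is handed in when it is done.

```bash
mkdir -p pics; ls; python3 - <<'E'
from bench import robot
import cv2,numpy as np
for n in("side","top"):
    p,d=robot.capture(n); cv2.imwrite(f"pics/{n}0.png",p); np.save(f"{n}0.npy",d)
    c=robot.get_calibration(n); print(n,np.round(c["mtx"],1).tolist(),np.round(c["dist_coeffs"],3),np.round(c["T"],3).tolist())
print(robot.read_time(),robot.hold_point_z,robot.read_tcp_rot(),robot.read_grip_width())
E
```

```text
pics
side [[499.0, 0.0, 326.3], [0.0, 499.0, 199.5], [0.0, 0.0, 1.0]] [0.019 0.    0.    0.    0.   ] [[0.816, -0.273, 0.509, 0.101], [-0.577, -0.388, 0.719, -0.731], [0.001, -0.88, -0.474, 0.575], [0.0, 0.0, 0.0, 1.0]]
top [[457.0, 0.0, 321.4], [0.0, 457.0, 196.8], [0.0, 0.0, 1.0]] [-0.11  0.    0.    0.    0.  ] [[-0.053, -0.975, 0.215, 0.44], [-0.999, 0.053, -0.01, 0.017], [-0.002, -0.215, -0.977, 0.947], [0.0, 0.0, 0.0, 1.0]]
0.1 0.0187 [-0.43782818  0.55612541  0.4370655   0.55498177] 0.08515451607807699
```

View pics/top0.png

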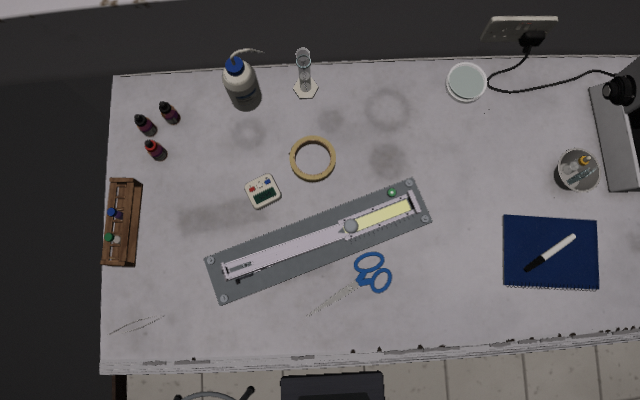

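View pics/side0.png

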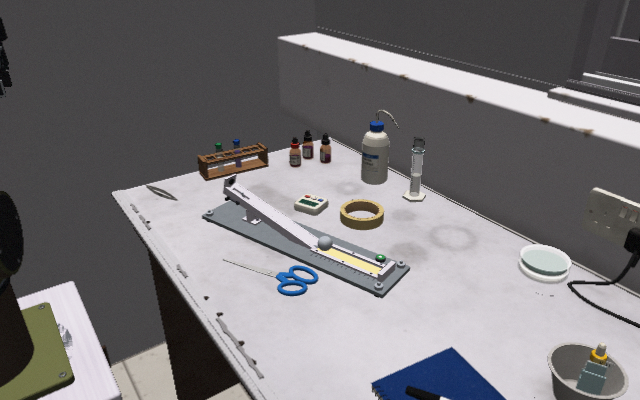

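```bash
python3 - <<'E'
import cv2
p=cv2.imread("pics/top0.png")
cv2.imwrite("pics/topA.png",cv2.resize(p[235:315,195:295],None,fx=7,fy=7,interpolation=cv2.INTER_CUBIC))
cv2.imwrite("pics/topB.png",cv2.resize(p[170:250,335:435],None,fx=7,fy=7,interpolation=cv2.INTER_CUBIC))
E
```

```text
(no output)
```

View pics/topA.png

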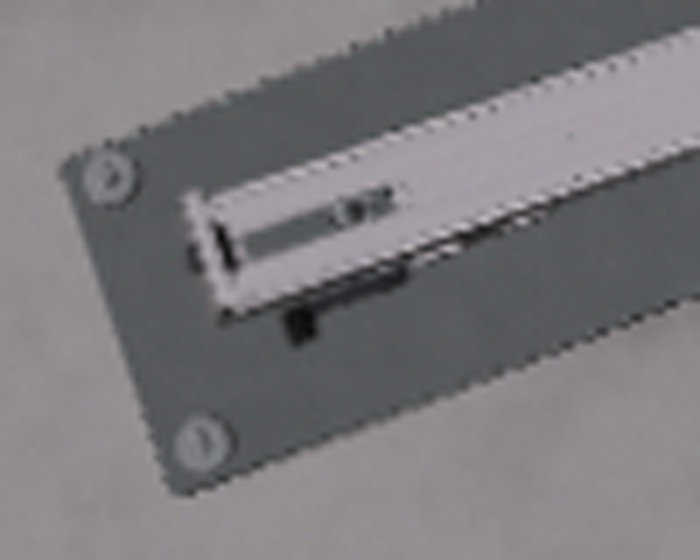

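View pics/topB.png

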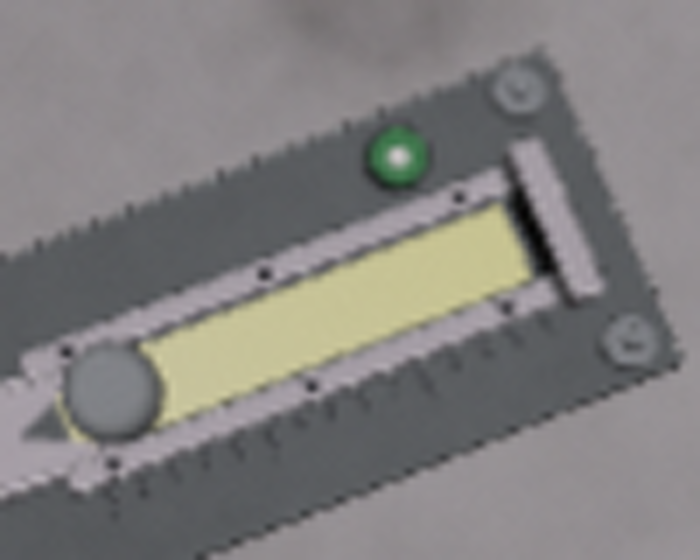

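```bash
cat > h.py <<'E'
import cv2,numpy as np
from bench import robot
from scipy.spatial.transform import Rotation as R
def ray(n,px):
    c=robot.get_calibration(n); u=cv2.undistortPoints(np.array([[px]],float),c["mtx"],c["dist_coeffs"])[0,0]
    T=np.array(c["T"]); return T[:3,3],T[:3,:3]@np.array([u[0],u[1],1])
def atz(n,px,z):
    o,d=ray(n,px); return o+d*(z-o[2])/d[2]
def proj(n,P):
    c=robot.get_calibration(n);T=np.linalg.inv(c["T"])
    return cv2.projectPoints(np.atleast_2d(P).astype(float),cv2.Rodrigues(T[:3,:3])[0],T[:3,3],c["mtx"],np.array(c["dist_coeffs"]))[0][:,0]
E
python3 - <<'E'
from h import *
px=[(210.7,260.4),(223.9,298.3),(409.1,182.7),(425,218.6)]
m=np.array([(.22,-.041),(.22,.041),(-.22,-.041),(-.22,.041)])
W=np.array([atz("top",p,.027)[:2] for p in px]); print(W.round(4))
print([np.linalg.norm(W[i]-W[j]).round(4) for i,j in((0,1),(2,3),(0,2),(1,3))])
c=W.mean(0); A=(W-c); th=np.arctan2((m[:,0]*A[:,1]-m[:,1]*A[:,0]).sum(),(m*A).sum())
Rm=np.array([[np.cos(th),-np.sin(th)],[np.sin(th),np.cos(th)]])
print("c",c,"th",th,"res",((W-c)-m@Rm.T).round(4).tolist())
b=atz("top",(351.1,226.1),.029); print("ball",b,"tester",Rm.T@(b[:2]-c))
def t2w(p): p=np.array(p,float); return np.append(c+Rm@p[:2],p[2])
np.savez("tester.npz",c=c,th=th)
ca,sa=np.cos(np.radians(15)),np.sin(np.radians(15))
def tr(x,y,z): return t2w((-.05+x*ca-z*sa,y,.0117+x*sa+z*ca))
es=tr(.244,0,.029); ct=tr(.212,0,.0085)
P=np.array([t2w(np.append(q,.027)) for q in m]+[t2w((-.204,0,.032)),es,ct,tr(.244,.016,.029),tr(.244,-.016,.029),b])
print(P.round(3)); 
for n in("top","side"):
    im=cv2.imread(f"pics/{n}0.png"); im=cv2.resize(im,None,fx=4,fy=4,interpolation=cv2.INTER_CUBIC)
    q=proj(n,P); print(n,q.round(1).tolist())
    for a in q: cv2.circle(im,tuple(int(v) for v in (a*4+1.5)),3,(0,0,255),-1)
    x0,y0=(q.min(0)*4-40).astype(int); x1,y1=(q.max(0)*4+40).astype(int)
    im=im[y0:y1,x0:x1]; s=min(1,800/im.shape[1],600/im.shape[0]); cv2.imwrite(f"pics/{n}ov.png",cv2.resize(im,None,fx=s,fy=s))
E
```

```text
[[ 0.5226  0.2373]
 [ 0.4462  0.2116]
 [ 0.662  -0.1768]
 [ 0.5847 -0.2024]]
[np.float64(0.0807), np.float64(0.0815), np.float64(0.4369), np.float64(0.4366)]
c [0.5538666 0.0174476] th 1.894442121864926 res [[-0.0001, -0.0017], [0.0011, -0.0013], [-0.0007, 0.0013], [-0.0003, 0.0017]]
ball [ 0.57732763 -0.04963565  0.029     ] tester [-0.07106164 -0.00090882]
[[ 0.523  0.239  0.027]
 [ 0.445  0.213  0.027]
 [ 0.663 -0.178  0.027]
 [ 0.585 -0.204  0.027]
 [ 0.619 -0.176  0.032]
 [ 0.497  0.186  0.103]
 [ 0.505  0.162  0.075]
 [ 0.482  0.181  0.103]
 [ 0.512  0.191  0.103]
 [ 0.577 -0.05   0.029]]
top [[209.9, 260.4], [223.2, 298.9], [409.7, 182.3], [425.8, 218.4], [411.2, 202.5], [228.4, 269.7], [243.9, 265.6], [231.3, 277.8], [225.5, 261.6], [351.1, 226.1]]
side [[234.2, 195.7], [207.6, 209.6], [399.9, 260.2], [377.4, 281.9], [381.6, 265.4], [231.2, 177.3], [240.7, 192.0], [225.8, 179.9], [236.5, 174.7], [323.8, 243.0]]
```

View pics/sideov.png

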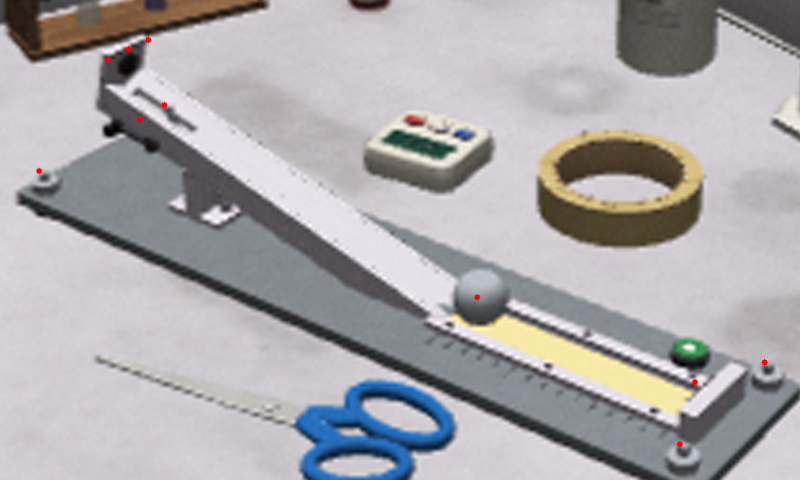

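View pics/topov.png

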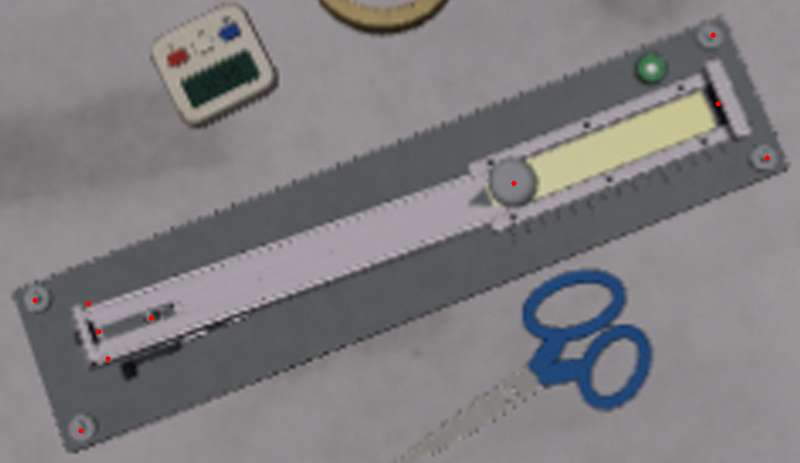

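```bash
cat >> h.py <<'E'
import os
ca,sa=np.cos(np.radians(15)),np.sin(np.radians(15))
def load():
    global c,th,Rm
    z=np.load("tester.npz");c=z["c"];th=float(z["th"]);Rm=np.array([[np.cos(th),-np.sin(th)],[np.sin(th),np.cos(th)]])
if os.path.exists("tester.npz"): load()
def t2w(p): p=np.array(p,float); return np.append(c+Rm@p[:2],p[2])
def w2t(p): return np.append(Rm.T@(np.array(p)[:2]-c),p[2])
def tr2t(x,z,y=0): return np.array([-.05+x*ca-z*sa,y,.0117+x*sa+z*ca])
def quat(sgn=1,off=0.):   # jaws across the lane
    Y=sgn*np.array([-np.sin(th+off),np.cos(th+off),0]); X=np.array([0,0,-1.]); return R.from_matrix(np.column_stack([X,np.cross(Y,X),Y])).as_quat()
def snap(n,name,box=None,k=1):
    p,d=robot.capture(n)
    if box: p=p[box[1]:box[3],box[0]:box[2]]
    cv2.imwrite(f"pics/{name}.png",cv2.resize(p,None,fx=k,fy=k,interpolation=cv2.INTER_CUBIC)); return d
E
python3 - <<'E'
from h import *
import h
px=[(210.7,260.4),(223.9,298.3),(409.1,182.7),(425,218.6)]
m=np.array([(.22,-.041),(.22,.041),(-.22,-.041),(-.22,.041)])
W=np.array([atz("top",p,.0205)[:2] for p in px])
print([np.linalg.norm(W[i]-W[j]).round(4) for i,j in((0,1),(2,3),(0,2),(1,3))])
cc=W.mean(0); A=W-cc; t=np.arctan2((m[:,0]*A[:,1]-m[:,1]*A[:,0]).sum(),(m*A).sum())
np.savez("tester.npz",c=cc,th=t); h.load(); print(cc,t)
b=atz("top",(351.1,226.1),.029); print("ball t",h.w2t(b))
o,d=ray("side",(324.6,243)); print("side ball",h.w2t(o+d*(.029-o[2])/d[2]))
for s in(1,-1):
    q=h.quat(s); print(s,[np.round(robot.inverse_kinematics(h.t2w(p),q),2).tolist() for p in((-.11,0,.2),(-.11,0,.023),h.tr2t(.2,.016))])
robot.set_gripper(0.0,20)
q=min((h.quat(1),h.quat(-1)),key=lambda q:abs(robot.inverse_kinematics(h.t2w((-.11,0,.2)),q)[5]))
robot.move_to(h.t2w((-.115,0,.12)),q)
print(robot.read_time(),robot.read_eef_pos(),robot.read_grip_width(),robot.read_contact_force(),h.w2t(robot.read_eef_pos()))
snap("side","s1",(250,120,450,290),4); snap("top","t1",(280,120,480,270),4)
E
```

```text
[np.float64(0.0812), np.float64(0.0821), np.float64(0.44), np.float64(0.4397)]
[0.55467373 0.01745383] 1.894442121864926
ball t [-0.07081086 -0.00014162  0.029     ]
side ball [-0.07201213 -0.00111153  0.029     ]Traceback (most recent call last):
  File "<stdin>", line 12, in <module>
    return _wrapfunc(a, 'round', decimals=decimals, out=out)
    return _wrapit(obj, method, *args, **kwds)
    result = getattr(arr, method)(*args, **kwds)
TypeError: unsupported operand type(s) for *: 'NoneType' and 'float'
```

Side 82 mm, 440 mm fit now; both cameras agree on the ball (tester −0.071). One jaw orientation is unreachable; I'll check which.

```bash
python3 - <<'E'
from h import *
import h
for s in(1,-1):
  for off in (0,np.pi/2):
    q=h.quat(s,off); print(s,off,[None if (j:=robot.inverse_kinematics(h.t2w(p),q)) is None else np.round(j,2).tolist() for p in((-.115,0,.12),(-.115,0,.023),h.tr2t(.2,.016))])
E
```

```text
1 0 [[-0.24, 0.11, 1.87, -0.0, 1.17, 2.57], [-0.24, 0.23, 1.91, -0.0, 1.0, 2.57], None]
1 1.5707963267948966 [[-0.24, 0.11, 1.87, -0.0, 1.17, 1.0], [-0.24, 0.23, 1.91, -0.0, 1.0, 1.0], [0.18, 0.01, 2.04, -0.0, 1.09, 1.43]]
-1 0 [[-0.24, 0.11, 1.87, -0.0, 1.17, -0.57], [-0.24, 0.23, 1.91, -0.0, 1.0, -0.57], [0.18, 0.01, 2.04, -0.0, 1.09, -0.14]]
-1 1.5707963267948966 [[-0.24, 0.11, 1.87, -0.0, 1.17, -2.14], [-0.24, 0.23, 1.91, -0.0, 1.0, -2.14], [0.18, 0.01, 2.04, -0.0, 1.09, -1.71]]
```

```bash
python3 - <<'E'
from h import *
import h
robot.set_gripper(0.0,20)
robot.move_to(h.t2w((-.118,0,.12)),h.quat(-1))
print(robot.read_time(),robot.read_eef_pos(),robot.read_grip_width(),robot.read_contact_force(),h.w2t(robot.read_eef_pos()))
snap("side","s1",(250,120,450,270),4); snap("top","t1",(280,120,480,270),4)
E
```

```text
3.875 [ 0.59239689 -0.09370756  0.12012621] -1.651799375889874e-05 [ 0.15559449 -0.65476918  0.04230925] [-0.11738706 -0.00041254  0.12012621]
```

View pics/s1.png

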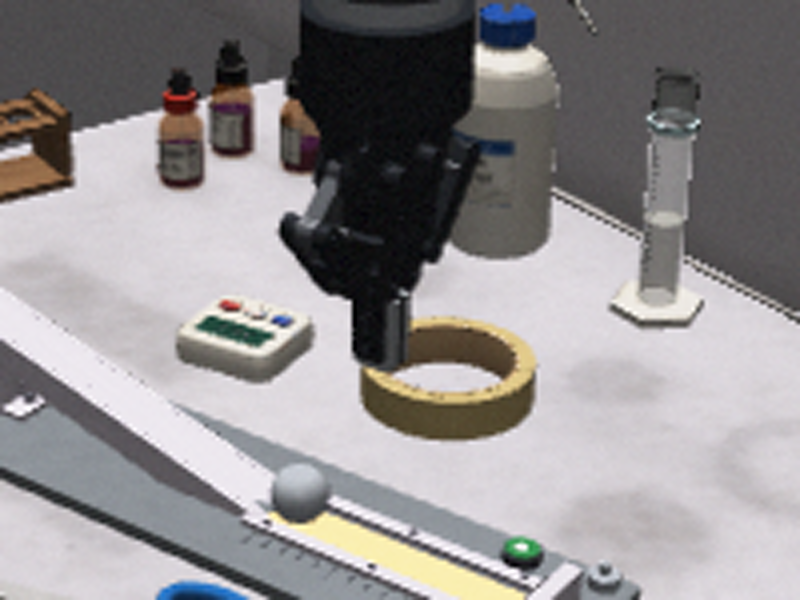

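View pics/t1.png

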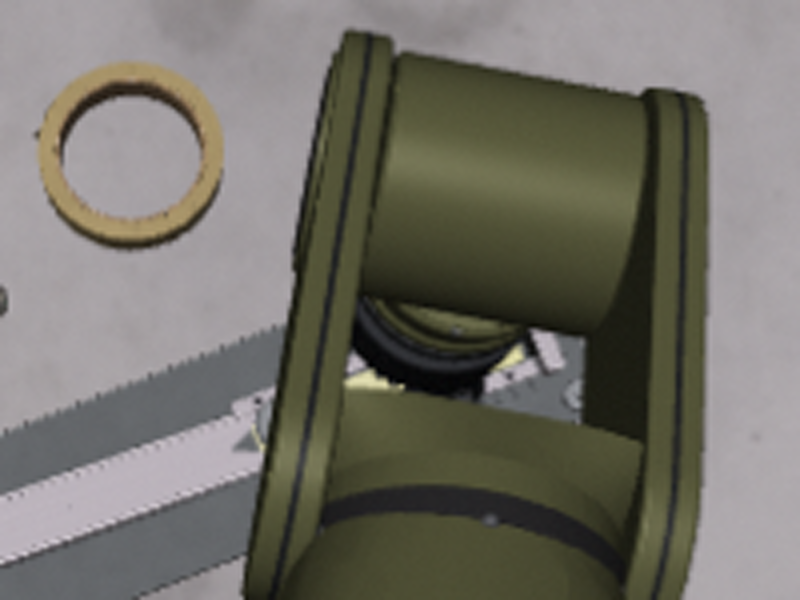

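```bash
cat >> h.py <<'E'
def tcp_for(x,dx=.026,dz=.006):  # TCP for ball at trough x
    b=tr2t(x,.0173); return t2w((b[0]-dx,0,b[2]-dz))
E
python3 - <<'E'
from h import *
import h
print(robot.move_straight(h.t2w((-.118,0,.023)),speed=.08,force_limit=6),h.w2t(robot.read_eef_pos()),robot.read_contact_force())
print(robot.move_straight(h.t2w((-.0785,0,.023)),speed=.02,force_limit=4),h.w2t(robot.read_eef_pos()),robot.read_contact_force(),robot.read_time())
snap("side","s2",(250,170,410,290),5)
E
```

```text
False [-0.1183328  -0.00052559  0.02378388] [ 0.57137099 -0.75861843  0.35699646]
False [-7.85592551e-02  1.66535934e-05  2.29780955e-02] [-0.2267623   0.06356067 -0.19417256] 7.4583
```

View pics/s2.png

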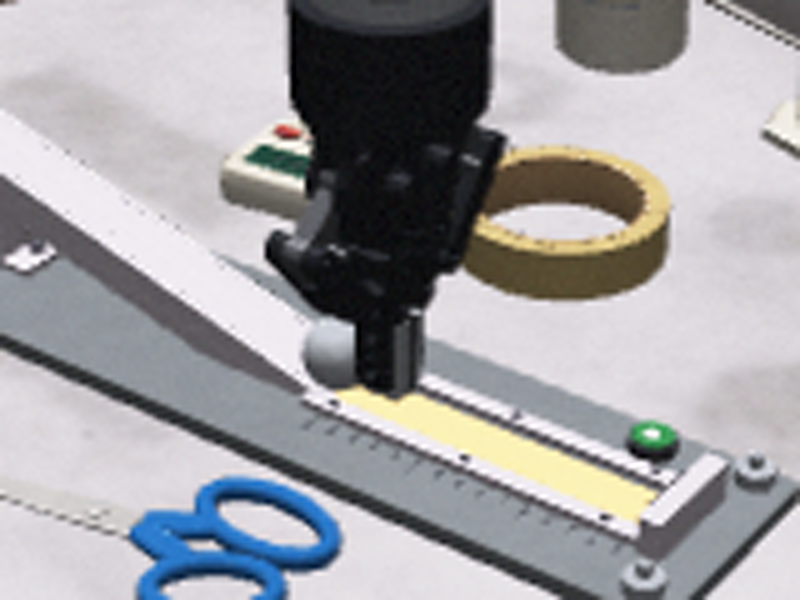

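The ball sits against the finger face (about px 335,352) at the trough foot, and the fingers are clear of the strips. Next I push it up the slope to just below the catch.

```bash
python3 - <<'E'
from h import *
import h
print(robot.move_straight(h.tcp_for(.185),speed=.025,force_limit=4),h.w2t(robot.read_eef_pos()),h.w2t(h.tcp_for(.185)),robot.read_contact_force(),robot.read_time())
snap("side","s3",(190,110,350,230),5)
E
```

```text
False [9.81602420e-02 8.91088835e-06 7.02846692e-02] [9.82187084e-02 6.86390395e-18 7.02920401e-02] [ 0.47727111 -2.9577773   1.48021291] 14.975
```

View pics/s3.png

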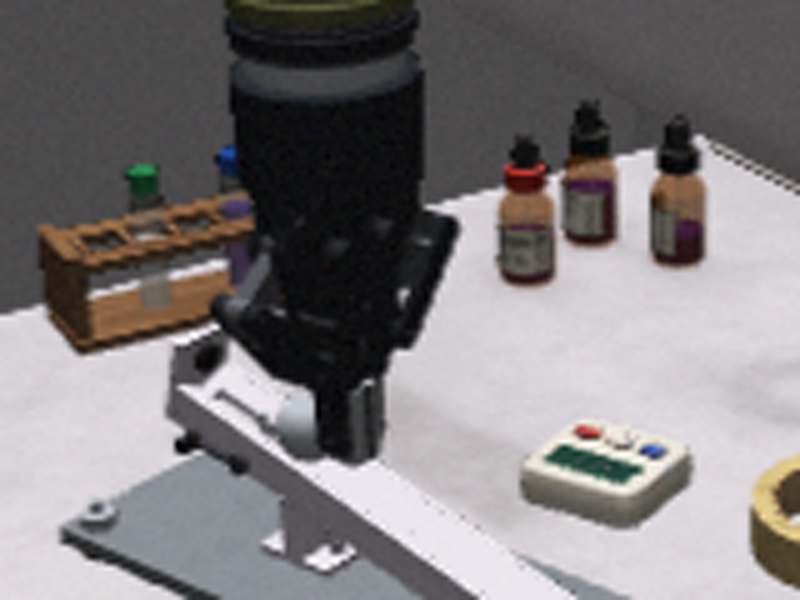

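```bash
python3 - <<'E'
from h import *
for _ in range(5): robot.sleep(.05); print(robot.read_contact_force().round(2))
E
```

```text
[ 1.1  -2.99  0.75]
[ 0.59 -2.5   1.69]
[ 0.02 -3.1   1.62]
[ 0.33 -2.36  1.78]
[ 0.85 -2.06  1.44]
```

Steady reading of about 3 N: with the vertical face, friction on the finger resists the ball's rolling. Before the catch I'll tilt the tool 15° so it is square to the trough, which makes the push gentler. The contact point stays put.

```bash
cat >> h.py <<'E'
def quat_t(a=np.radians(15)):
    d=np.array([np.cos(th),np.sin(th),0]); Y=-np.array([-np.sin(th),np.cos(th),0])
    X=np.sin(a)*d+np.array([0,0,-np.cos(a)]); return R.from_matrix(np.column_stack([X,np.cross(Y,X),Y])).as_quat()
def tcp_t(x,d=.0055,dx=.026): return t2w(tr2t(x-dx,.0173-d))
E
python3 - <<'E'
from h import *
import h
for x in(.183,.229,.16): print(robot.inverse_kinematics(h.tcp_t(x),h.quat_t()).round(2))
print(robot.move_straight(h.tcp_t(.183),attitude=h.quat_t(),speed=.008,force_limit=5),h.w2t(robot.read_eef_pos()),h.w2t(h.tcp_t(.183)))
for _ in range(5): robot.sleep(.05); print(robot.read_contact_force().round(2))
print(robot.read_time())
snap("side","s4",(200,150,290,220),8)
E
```

```text
[-0.02  0.08  2.02  0.27  1.15 -0.47]
[ 0.06  0.04  2.03  0.28  1.15 -0.39]
[-0.06  0.1   2.01  0.27  1.15 -0.5 ]
False [0.09890703 0.00017071 0.06361357] [ 9.85962900e-02 -3.71834893e-17  6.37325148e-02]
[0.46 0.26 0.34]
[ 0.19 -0.26  0.03]
[-0.   -0.58 -0.51]
[-0.22 -0.74  0.11]
[0.03 0.08 0.25]
16.5
```

View pics/s4.png

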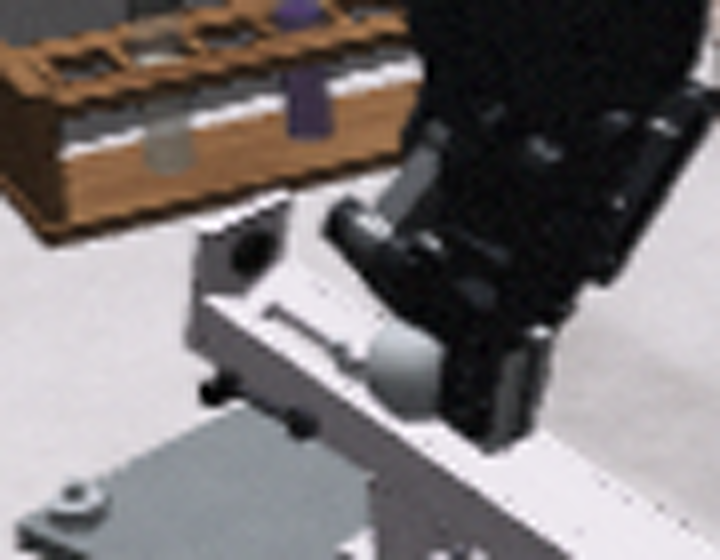

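The force has relaxed to about 0 and the ball rests on the face just below the catch. Now I push it over.

```bash
python3 - <<'E'
from h import *
import h
print(robot.move_straight(h.tcp_t(.227),speed=.02,force_limit=5),h.w2t(robot.read_eef_pos()),h.w2t(h.tcp_t(.227)))
for _ in range(4): robot.sleep(.05); print(robot.read_contact_force().round(2))
print(robot.read_time())
snap("side","s5",(200,150,290,220),8)
E
```

```text
False [ 1.41007272e-01 -4.32203608e-05  7.51325065e-02] [ 1.41097026e-01 -3.70094814e-17  7.51205528e-02]
[ 0.3  -0.96 -0.21]
[ 0.35 -1.35  0.4 ]
[ 0.1  -1.43  0.55]
[ 0.11 -1.5   1.08]
19.1
```

View pics/s5.png

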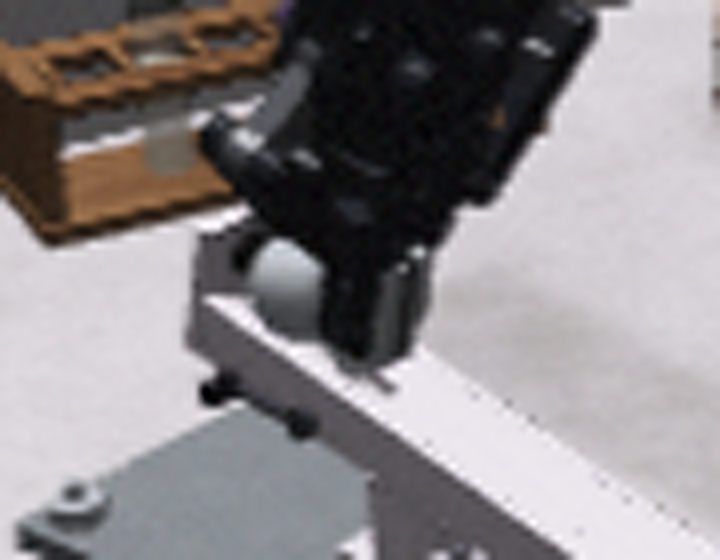

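```bash
python3 - <<'E'
from h import *
import h
print(robot.move_straight(h.tcp_t(.231),speed=.008,force_limit=3),h.w2t(robot.read_eef_pos())-h.w2t(h.tcp_t(.227)))
for _ in range(4): robot.sleep(.05); print(robot.read_contact_force().round(2))
print(robot.read_time())
snap("side","s6",(200,150,290,220),8)
E
```

```text
True [0.00255767 0.00028341 0.00028581]
[ 0.63 -1.02  0.54]
[-0.19 -0.   -0.15]
[ 1.53 -0.36 -0.99]
[-0.39  0.33 -0.22]
19.7917
```

View pics/s6.png

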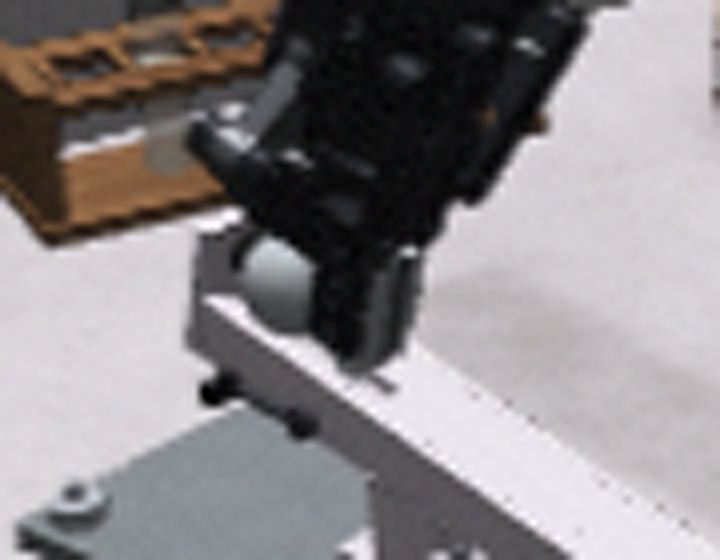

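The ball touched the end stop at about 3 N. I back off slowly and watch whether it stays.

```bash
python3 - <<'E'
from h import *
import h
robot.move_straight(h.tcp_t(.205),speed=.02)
robot.sleep(.2); snap("side","s7",(200,150,290,220),8); print(robot.read_time(),robot.read_contact_force().round(2))
E
```

```text
21.4583 [-0.02 -0.26 -0.19]
```

View pics/s7.png

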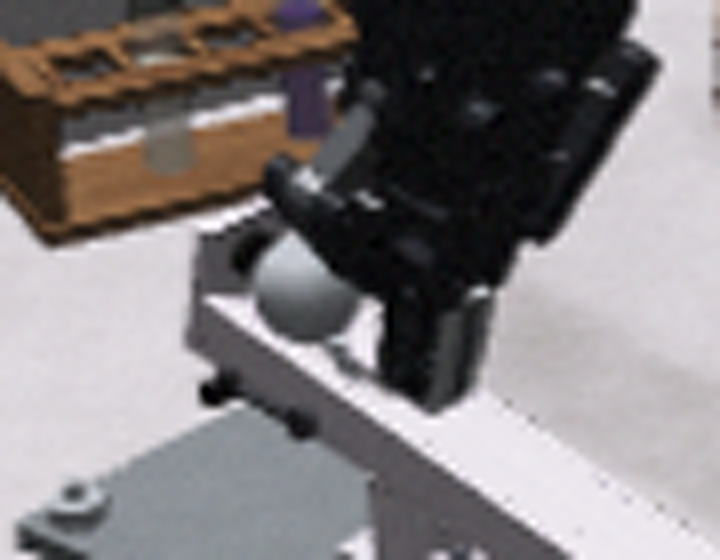

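The gap is visible: the ball (about 305,287) is held by the raised catch at (345,350). I retreat along the trough, then lift clear.

```bash
python3 - <<'E'
from h import *
import h
robot.move_straight(h.tcp_t(.17),speed=.06)
p=h.tcp_t(.13); p[2]+=.14
robot.move_straight(p,speed=.12)
q=h.t2w((-.1,0,.22)); robot.move_straight(q,speed=.15)
robot.sleep(.8)
snap("side","s8",(200,150,290,220),8); snap("top","t8",(190,170,350,290),5); snap("side","s9")
print(robot.read_time(),robot.read_contact_force().round(2))
x=np.array([h.t2w(h.tr2t(a,.0173)) for a in(.225,.229)])
print(proj("side",x).round(1).tolist(),proj("top",x).round(1).tolist())
E
```

```text
25.5667 [ 0.16 -0.59  0.36]
[[237.2, 185.7], [235.9, 184.8]] [[237.7, 266.8], [235.7, 267.5]]
```

View pics/s8.png

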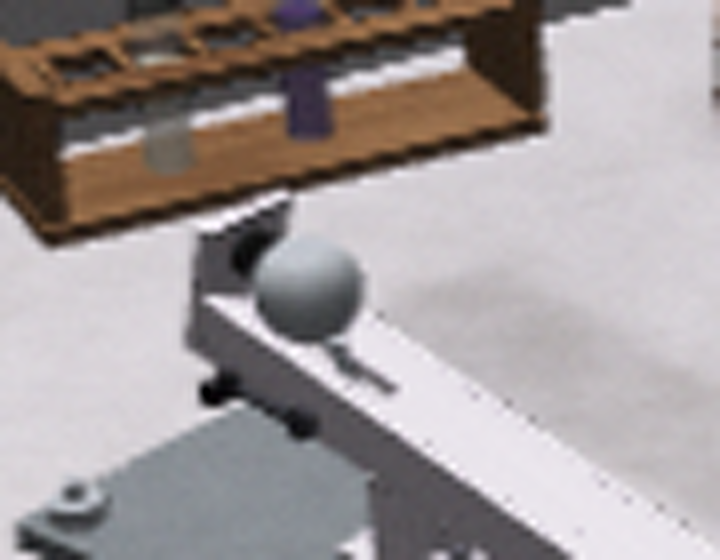

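View pics/t8.png

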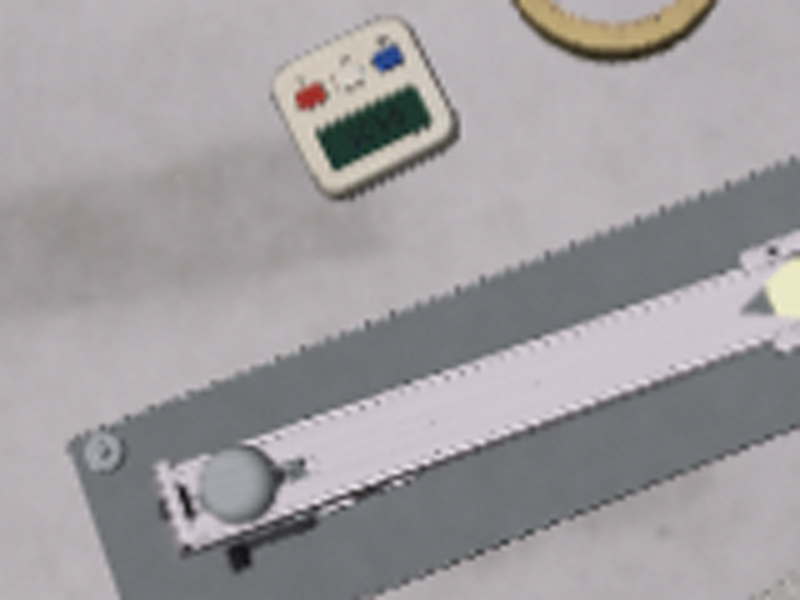

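View pics/s9.png

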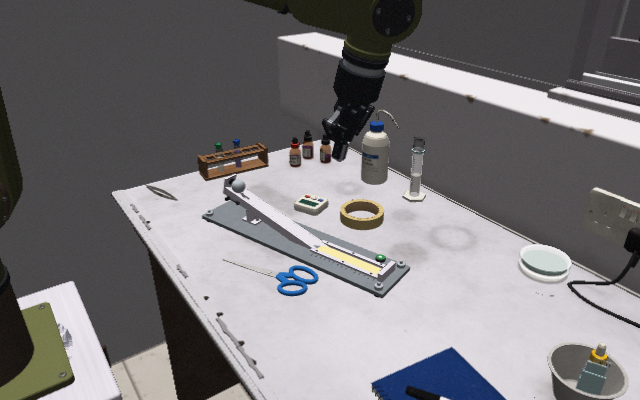

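```bash
python3 -c "
from bench import robot
robot.sign_off();print(robot.read_time())"
```

```text
the job is handed in; nothing more can be done
the job is handed in; nothing more can be done
```

The ball is parked between the catch and the end stop. I handed the job in at about 25.6 s of the 51 s allowed.

- **Pushing:** I pushed the ball with the closed fingertips along the lane, up the trough and over the catch, until it touched the end stop lightly (stopped at 3 N). Then I backed the hand off along the trough and lifted it clear.
- **Ball and catch:** In the last top picture the ball's centre is at pixel (237.6, 266.8); the parked position (trough x = 0.225) projects to (237.7, 266.8). The side picture agrees to about 1.3 px. The catch nose shows raised just below the ball. The ball stayed put from the moment the fingers left it until the last picture, about 4 s.
- **Other objects:** The tape roll, timer and scissors look unmoved in the pictures. The hand is about 0.2 m above the bench and touches nothing.

**Off plan:** with the tool vertical, the force rose to about 3 N near the top of the trough, because friction on the finger held the ball back. I tilted the tool 15° square to the trough before crossing the catch, and the force dropped to near zero.

**Measurement mismatch:** the screws I used to locate the tester came out 3 mm too close together over their 440 mm spacing at the stated 27 mm height. I took their visible discs to be about 20 mm up, which fits, and the ball position then agreed between both cameras to about 1.5 mm.

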